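# Hold the parking pawl down through the gearbox window

## Task

The inspection cover is off the gearbox: pick up the flat orange drift that has fallen over in the tray, bring it upright with its steel cap on top, and pass its orange foot down through the narrow window in the top of the gearbox. Press the spring-loaded pawl inside all the way down with it and finish like that, still gripping the drift and holding the pawl down, so that a workmate can undo the flange nut. Do not knock over or shove away the other drivers in the tray.

Things in the scene. Friction and masses are not known exactly. Their poses are not given: they have to be found in the camera images.
- drift_mid (a point): Centre of the drift: a bar 42 x 24 mm in section, 120 mm long (0.22 kg), orange with a 12 mm steel cap at its top end. x spans the 42 mm width, y the 24 mm thickness, z runs along the bar to the cap. It starts lying flat on the tray floor, 24 mm high, its 42 mm width level. The last 4 mm of its foot are bevelled by 1.5 mm all round; it can stand on it.
- drift_foot (a point): Middle of the drift's foot (its orange end face), 60 mm from drift_mid; same axes. At the start the foot points to the two tall drivers.
- window (a point): Centre of the window's mouth in the level top face of the fixed grey gearbox, 160 mm above the bench. A straight upright slot 44 mm long (its x) by 26 mm wide (its y), 2 mm more than the drift each way, 12 mm deep; its upper 3 mm are bevelled out to 50 x 32 mm. The top face is 150 (x) by 104 mm; nothing on the gearbox rises above it.
- pawl (a joint): Angle of the parking pawl, a sprung lever under the window: 0 = up (at rest), 0.20 rad = fully down in the gear, at its stop. About 7 N on its pad starts it and about 11 N brings it to the stop; it springs up again when let go.
- pawl_pad (a point): Top of the brass roller pad on the pawl, where the drift presses: below the window's centre, 32 mm below the window's mouth at rest and 43 mm when fully down.
- tray: Centre of the underside of the low, open steel tray, 170 mm (x) by 400 mm (y), floor 3 mm thick, rim 12 mm high all round, lying fixed on the bench. The drift lies near the middle, its steel cap towards the tray's +y end.
- driver_a: Steel bearing driver standing in the tray by the drift's foot: a stepped round piece 48 mm across and 54 mm high. Origin under its centre. It may have changed places with driver_b.
- driver_b: Brass bearing driver, likewise, 42 mm across and 54 mm high. Origin under its centre.
- driver_c: Dark low bearing driver beyond the drift's capped end, 54 mm across and 25 mm high. Origin under its centre.
There are look-alikes about, which are no part of the job. There is more than one size of the part that bears drift_mid; the job needs the smaller. Of the things shaped like the driver_a, the steel one is meant.

How it is judged (in metres and radians):
On the way, in this order (a step that is already met when the one before it is completed fails the run):
1. the drift has been brought upright, steel cap on top (angle between drift_mid's own z axis and vertical below 0.2 rad), for 0.1 s.
2. the drift's foot has passed down into the window, upright (angle between drift_mid's own z axis and vertical below 0.12 rad and horizontal distance between drift_foot and window below 0.008 m and z of drift_foot in the frame of window below -0.012 m), for 0.1 s.
At the end, for the whole second after the job is handed in: Drift upright in the window (within 0.12 rad, foot centre within 8 mm of the window centre, 34 mm or more below its mouth), still, gripped between the fingers (over 3 N) and pressing (over 3 N) the pawl past 0.16 rad; drivers standing (0.5 rad) within 50 mm of their places (angle between drift_mid's own z axis and vertical below 0.12 rad and horizontal distance between drift_foot and window below 0.008 m and z of drift_foot in the frame of window below -0.034 m and value of joint pawl above 0.16 rad and contact force between drift and pawl above 3 N and contact force between the fingers and drift above 3 N and z of the grasp point in the frame of drift_mid below 0.06 m and linear speed of drift below 0.02 m/s and not (angle between any of driver_a, driver_b, driver_c's own z axis and vertical above 0.5 rad or distance of any of driver_a, driver_b, driver_c from where it was at the start of the episode above 0.05 m)); the arm keeps its last pose, push and grip.
It fails at once if a driver in the tray is knocked over (tilted more than 0.5 rad) or shoved more than 50 mm (angle between any of driver_a, driver_b, driver_c's own z axis and vertical above 0.5 rad or distance of any of driver_a, driver_b, driver_c from where it was at the start of the episode above 0.05 m).
It also fails if it takes over 58 s, if anything falls off the work surface, if the arm or the gripper's body presses on something with over 40 N, if the wrist force passes 120 N, or if a joint passes its speed limit or range.

## Robot

A 6-joint arm with a two-finger parallel gripper is mounted at the origin on the work surface. World frame = base frame: x ahead of the robot, y to its left, z up, the work surface at z = 0. Lengths are in mm, angles in rad, forces in N, time in s.
With the tool pointing down it reaches from about 300 to 775 mm from the base axis. Payload 14.6 kg.
Tool frame: the origin (TCP) lies on the centre line of the jaws, within the pads' length; the fingertips stand 19 mm ahead of it and the grasp point (between the pads) is the TCP (bot.tip_reach is the distance from the TCP to the fingertips, in mm); z points along the fingers, y is the line along which they close (so a half turn about z gives the same grasp; the last joint's range is limited). The gripper opens to 85 mm and grips with 20 to 120 N. Pads are 22 mm wide; open, the fingers measure 114 mm over their backs; the gripper's body (76 mm by 85 mm) begins 54 mm behind the grasp point. The pads swing forward as they close: fully open they stand 13 mm farther back than shut.
Start: joints at [-1.326, 0.3, 1.521, -0, 1.321, -0.067], TCP at [168.718, -523.473, 250.281] pointing down, gripper open.
Joint ranges: [-3.03, 3.03], [-0.79, 2.21], [0.23, 2.52], [-1.04, 4.18], [0, 3.07], [-2.55, 2.55]. Speed limits (rad/s): [2.22, 2.22, 2.57, 3.14, 3.14, 3.14].

## Interface

Orientations are given as a unit quaternion [w, x, y, z].
In Python, from rig import bot gives the robot as it stands. Calls block until the motion is done:
- bot.move_to(position, orientation): joint-space move of the TCP to a pose.
- bot.servo_line(position, attitude=None, speed=150, until_force=None): straight line of the TCP; attitude=None keeps the orientation; speed is the mean speed in mm/s. With until_force (N) it stops when the force on the tool has changed by that much, and returns True; else False.
- bot.move_joints(angles): joint-space move.
- bot.move_gripper(opening, grip_force=None): finger opening in mm; grip_force is the grip in N (None keeps the last); returns when the fingers have stopped.
- bot.dwell(seconds).
- bot.ik(position, orientation): joint angles nearest the present ones, or None.
- bot.read_state(): the state.
- bot.read_camera(name): name is "side" or "top" or "wrist"; returns a dict with "image" (420x560x3 uint8, blue, green, red), "depth" (420x560 float32, mm along the optical axis (not along the pixel's ray), 0 where there is no reading), "fovy" (degrees; the focal length in pixels is half the picture's height over the tangent of half this angle, whatever the lens; pixels are square), "cx", "cy" (the principal point, pixels), "k1" (the pictures are not rectified: a ray, as slopes to the right and down, at radius r is drawn at 1 + k1 r^2 times it, then the intrinsics apply), "eye" and "attitude" of the camera in the world; the wrist camera has in their place "mount" (4x4, takes a point from camera to tool coordinates, whose origin is the TCP and whose axes are the flange's). Camera axes: x right, y down, z forward; pixel columns grow to the right and rows downward; lengths in mm; the calibration is good to about 2 mm. A picture is of the moment at which its call begins: read the wrist's pose just before it.
A pose or a line that the arm cannot do raises bot.MotionError and nothing moves.
- bot.finish_job(): hands the job in; it is judged then, once.
The state is a dict: "clock": time; "joint_positions": joint angles; "qvel": joint speeds; "effort": joint torques, N m; "ee_pos": TCP position; "tool_rot": TCP orientation; "ft_force": force on the tool from outside, world axes, zero at the start; "moment": the same for the moment, N m; "grip_width": finger opening in mm; "grip_force": force on a finger pad.
Only numpy, scipy, OpenCV 4.12 (cv2) and the standard library are available. Lean on these libraries where they do the work, as an engineer would, in place of code of your own. Each camera call takes 0.05 s, during which the arm holds its last target. There are 200 camera calls.

## Working session

There is one attempt and no reset: what is moved stays moved. The work goes in short steps, each a Python script; the robot and the scene stay as the last script left them, time stands still between calls to the robot, and variables do not carry over. Pictures are saved under pics/ and viewed, at most 10 in all, crops included, and the job is handed in when it is done.

```bash
ls; mkdir -p pics
cat > h.py <<'E'
import numpy as np, cv2
from scipy.spatial.transform import Rotation as R
from rig import bot
def rot(q): return R.from_quat([q[1],q[2],q[3],q[0]]).as_matrix()
def quat(M):
    q=R.from_matrix(M).as_quat(); return [q[3],q[0],q[1],q[2]]
def grab(name):
    s=bot.read_state(); c=bot.read_camera(name)
    if name=="wrist":
        T=np.eye(4);T[:3,:3]=rot(s["tool_rot"]);T[:3,3]=s["ee_pos"]
        M=T@np.array(c["mount"]); c["Rw"]=M[:3,:3];c["o"]=M[:3,3]
    else: c["Rw"]=rot(c["attitude"]);c["o"]=np.array(c["eye"],float)
    c["f"]=210/np.tan(np.radians(c["fovy"])/2)
    return c
def slopes(c,uv):
    d=(np.atleast_2d(np.array(uv,float))-[c["cx"],c["cy"]])/c["f"]
    p=d.copy()
    for _ in range(20): p=d/(1+c["k1"]*(p**2).sum(1,keepdims=True))
    return np.c_[p,np.ones(len(p))]
def onplane(c,uv,z):
    r=slopes(c,uv)@c["Rw"].T
    return c["o"]+r*((z-c["o"][2])/r[:,2])[:,None]
def bydepth(c,uv):
    uv=np.atleast_2d(uv); d=c["depth"][uv[:,1].astype(int),uv[:,0].astype(int)]
    return c["o"]+(slopes(c,uv)*d[:,None])@c["Rw"].T
E
python3 - <<'E'
from h import *
for n in("top","side"):
    c=grab(n); cv2.imwrite(f"pics/{n}0.png",c["image"]); np.save(f"pics/{n}0.npy",{k:v for k,v in c.items()},allow_pickle=True)
    print(n,c["o"],c["Rw"][:,2],c["fovy"],c["k1"])
E
```

```text
pics
top [ 187.07163196   76.74857516 1356.12641821] [ 0.18158736  0.00811917 -0.9833413 ] 46.62645813860486 -0.05479091152308084
side [370.626346   845.85954091 974.93917275] [ 0.02398138 -0.66494129 -0.74651053] 43.27467671765155 -0.023294196756644157
```

View pics/top0.png

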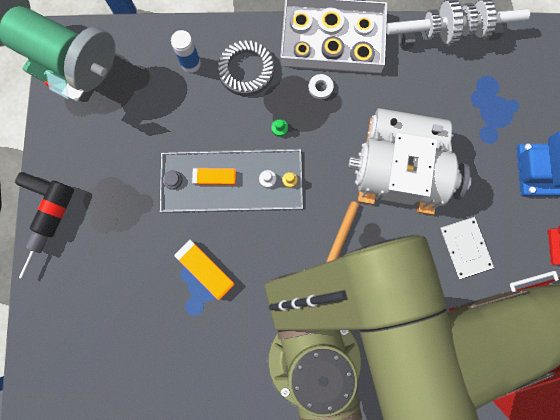

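View pics/side0.png

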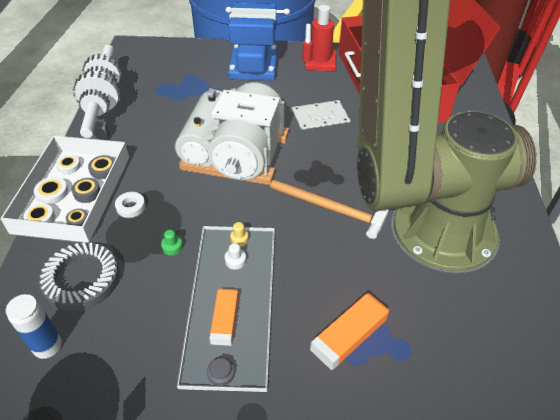

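Top view:
- The two orange bars are the tray one at (214,177) and a larger one at (205,270) outside the tray. The tray one fits, being the smaller and lying between the drivers.
- In the tray are steel driver_a (267,179), brass driver_b (290,180) and dark driver_c (172,180). The green driver at (280,127) is a look-alike outside the tray.
- The window is the dark slot at (412,163) on the gearbox's white top plate. The plate at (467,248) is the removed cover.

Run:
```python
from h import *
c=np.load("pics/top0.npy",allow_pickle=True).item()
p=lambda n,uv,z:print(n,onplane(c,uv,z).round(0).tolist())
hsv=cv2.cvtColor(c["image"],cv2.COLOR_BGR2HSV)
m=cv2.inRange(hsv,(8,150,150),(20,255,255))
for k in cv2.findContours(m,cv2.RETR_EXTERNAL,cv2.CHAIN_APPROX_NONE)[0]:
    if cv2.contourArea(k)>150:
        b=cv2.boxPoints(cv2.minAreaRect(k)); P=onplane(c,b,27)
        print(cv2.minAreaRect(k),P[:,:2].round(0).tolist(),np.linalg.norm(np.diff(P,axis=0),axis=1).round(0))
p("tray",[[161,151],[302,150],[303,209],[161,211]],12)
p("a",[[267,179]],54);p("b",[[290,180]],54);p("c",[[172,180]],25)
p("win",[[412,163]],160);p("plate",[[396,135],[437,136],[433,194],[391,192]],160)
print(bydepth(c,[[400,150],[428,180],[214,177],[267,179]]).round(0))
cv2.imwrite("pics/crop.png",np.vstack([cv2.resize(c["image"][140:220,155:310],None,fx=4,fy=4,interpolation=2)[:,:600],cv2.resize(c["image"][115:215,345:475],None,fx=2.7,fy=2.7,interpolation=2)[:,:].repeat(1,axis=0) if 0 else np.hstack([t:=cv2.resize(c["image"][115:205,345:475],None,fx=3,fy=3),np.zeros((t.shape[0],600-t.shape[1],3),np.uint8)])]))
print(bot.tip_reach)
# reachability
def tool(yaw,pitch):
    # fingers horizontal dir at yaw, pitch below horizontal
    d=np.array([np.cos(yaw)*np.cos(pitch),np.sin(yaw)*np.cos(pitch),-np.sin(pitch)])
    y=np.array([-np.sin(yaw),np.cos(yaw),0]); return np.c_[np.cross(y,d),y,d]
w=onplane(c,[[412,163]],160)[0]
for yaw in(90,-90):
  for pit in(0,20,30,40):
    for f in(1,-1):
      M=tool(np.radians(yaw),np.radians(pit))@np.diag([f,f,1])
      q=bot.ik([w[0],w[1],215],quat(M)); print(yaw,pit,f,None if q is None else np.round(q,2))
```

```text
tray [[581.0, 433.0, 12.0], [581.0, 28.0, 12.0], [410.0, 27.0, 12.0], [406.0, 426.0, 12.0]]
a [[487.0, 126.0, 54.0]]
b [[484.0, 63.0, 54.0]]
c [[492.0, 395.0, 25.0]]
win [[502.0, -245.0, 160.0]]
plate [[577.0, -208.0, 160.0], [574.0, -314.0, 160.0], [422.0, -294.0, 160.0], [428.0, -189.0, 160.0]]
[[ 537. -217.  158.]
 [ 459. -284.  158.]
 [ 500.  276.   27.]
 [ 486.  126.   56.]]
19.0
90 0 1 [-0.81  0.89  1.24  1.07  2.23  2.41]
90 0 -1 [-0.81  0.89  1.24  1.07  2.23 -0.74]
90 20 1 [-0.79  0.77  1.26  0.83  2.04  2.35]
90 20 -1 [-0.79  0.77  1.26  0.83  2.04 -0.79]
90 30 1 [-0.78  0.7   1.28  0.72  1.93  2.35]
90 30 -1 [-0.78  0.7   1.28  0.72  1.93 -0.8 ]
90 40 1 [-0.75  0.64  1.31  0.62  1.82  2.35]
90 40 -1 [-0.75  0.64  1.31  0.62  1.82 -0.79]
-90 0 1 None
-90 0 -1 None
-90 20 1 None
-90 20 -1 None
-90 30 1 None
-90 30 -1 None
-90 40 1 [-0.22  0.34  1.76 -1.01  1.09  0.31]
-90 40 -1 None
```

View pics/crop.png

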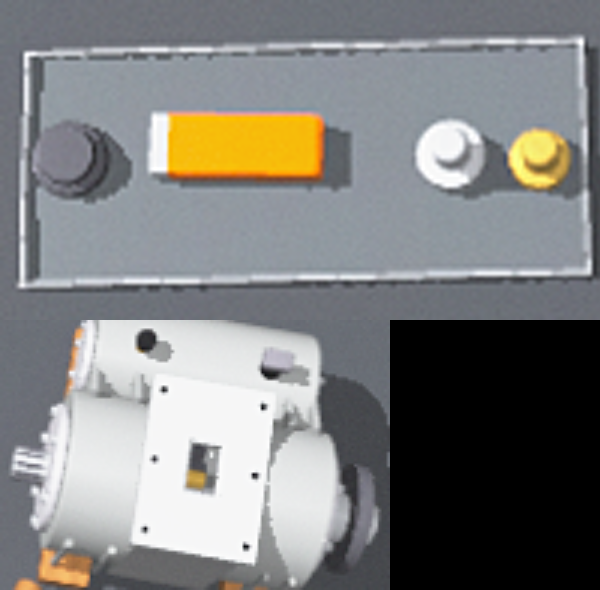

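The crop confirms both: the drift in the tray has its cap at crop (158,143) and its foot towards the steel driver, and the window is at crop (203,467) with the brass pad visible in it. Next I take wrist views of each.

```bash
cat >> h.py <<'E'
def tool(yaw,pitch,f=1):
    d=np.array([np.cos(yaw)*np.cos(pitch),np.sin(yaw)*np.cos(pitch),-np.sin(pitch)])
    y=np.array([-np.sin(yaw),np.cos(yaw),0]); return np.c_[np.cross(y,d),y,d]@np.diag([f,f,1])
E
python3 - <<'E'
from h import *
a=np.radians(30)
for f in(1,-1):
    M=tool(-np.pi/2,np.pi/2-a,-f)  # pick: d=(0,-sin a,-cos a)
    print(f,tool(np.pi/2,a,f)[:,1],M.round(2)[:,1],bot.ik([495,310,27],quat(M)),bot.ik([495,310,200],quat(M)))
print(bot.read_camera("wrist")["mount"])
D=tool(-np.pi/2,np.pi/2,1)
q0=bot.ik([480,-245,380],quat(D)); print(q0)
for n,xyz in(("win",[480,-245,380]),("drift",[480,255,260])):
    bot.move_to(xyz,quat(D)); bot.dwell(.2)
    c=grab("wrist"); cv2.imwrite(f"pics/w_{n}.png",c["image"]); np.save(f"pics/w_{n}.npy",c,allow_pickle=True)
    print(c["o"],c["Rw"].round(2).tolist())
v=np.hstack([cv2.resize(cv2.imread(f"pics/w_{n}.png"),(400,300)) for n in("win","drift")]); cv2.imwrite("pics/w2.png",v)
print(bot.read_state()["clock"])
E
```

```text
1 [-1.000000e+00  6.123234e-17  0.000000e+00] [-1. -0.  0.] [ 0.65076394  0.81086984  1.37280609 -0.42344099  1.31771184 -2.30801073] [ 0.65076394  0.59322887  1.29218519 -0.40921633  1.59083293 -2.42907726]
-1 [ 1.000000e+00 -6.123234e-17  0.000000e+00] [1. 0. 0.] [ 0.65076394  0.81086984  1.37280609 -0.42344099  1.31771184  0.83358193] [ 0.65076394  0.59322887  1.29218519 -0.40921633  1.59083293  0.71251539]
[[-3.82501541e-04 -9.53999142e-01 -2.99809090e-01  7.66129255e+01]
 [ 9.99999777e-01 -5.29126587e-04  4.07875741e-04 -9.79831575e-01]
 [-5.47750068e-04 -2.99808868e-01  9.53999132e-01 -1.24851322e+02]
 [ 0.00000000e+00  0.00000000e+00  0.00000000e+00  1.00000000e+00]]
[-5.39913238e-01  2.12125154e-01  1.33454315e+00 -4.44089210e-16
  1.59492435e+00 -5.39913238e-01]
[ 479.59368897 -168.11687203  504.6348333 ] [[1.0, -0.0, -0.0], [-0.0, -0.95, -0.3], [-0.0, 0.3, -0.95]]
[480.10991485 331.98593102 384.97927638] [[1.0, -0.0, -0.0], [-0.0, -0.95, -0.3], [-0.0, 0.3, -0.95]]
4.125
```

View pics/w2.png

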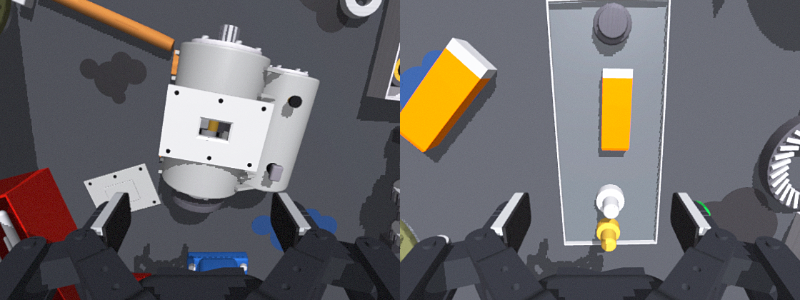

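The left half shows the window slot at about (301,179) full-size, on the white plate. The right half shows the drift at about (304,155) full-size, with its cap away from the steel driver and brass driver (290,280 and 290,325).

Run:
```python
from h import *
L=lambda n:np.load(f"pics/w_{n}.npy",allow_pickle=True).item()
def rect(P):
    (x,y),(w,h),_=r=cv2.minAreaRect(P[:,:2].astype(np.float32)); b=cv2.boxPoints(r)
    e=max((b[1]-b[0],b[2]-b[1]),key=np.linalg.norm); an=np.degrees(np.arctan2(e[1],e[0]))
    return np.round([x,y,max(w,h),min(w,h),an],1)
c=L("win");g=cv2.cvtColor(c["image"],cv2.COLOR_BGR2GRAY)
print("levels",g[179,225:375:6],g[130:240:5,301])
for t in(150,180,200,215,225):
    m=(g>t).astype(np.uint8)
    n,l=cv2.connectedComponents(m); lab=l[165,255]
    k,hi=cv2.findContours((l==lab).astype(np.uint8),cv2.RETR_CCOMP,cv2.CHAIN_APPROX_NONE)
    for i,q in enumerate(k):
        if cv2.contourArea(q)>300: print(t,hi[0][i][3],rect(onplane(c,q[:,0],160)))
print("plate z",bydepth(c,[[255,165],[350,195],[300,215]]).round(1))
c=L("drift"); hsv=cv2.cvtColor(c["image"],cv2.COLOR_BGR2HSV); print(hsv[155,304])
m=cv2.inRange(hsv,(10,150,215),(28,255,255)); m2=cv2.inRange(hsv,(0,0,200),(180,60,255))
l=cv2.connectedComponents(m)[1]; k=np.argwhere(l==l[155,304])[:,::-1]
print("orange",rect(onplane(c,k,27)))
l=cv2.connectedComponents(m2)[1]; k2=np.argwhere(l==l[103,303])[:,::-1]; print(len(k2),hsv[103,303])
print("cap",rect(onplane(c,k2,27))); print("all",rect(onplane(c,np.vstack([k,k2]),27)))
print("z",bydepth(c,[[304,140],[304,170]]).round(1))
```

```text
levels [ 74 239 239 240 240 241 239 240 240 148 107 102 127 101  57  55  76 239
 239 238 239 240 241 240 240] [226 240 239 243 242 242 239 243 125 122 117 115  81 255 239 238 240 242
 238 239 228 198]
150 -1 [ 528.5 -237.8  251.7  204.5   79.5]
150 0 [ 588.2 -319.2   43.6   29.2   83.8]
150 0 [ 499.2 -245.4   46.9   28.5  -11.9]
150 0 [ 606.5 -212.7   36.4   21.4   50.2]
180 -1 [ 528.  -226.1  227.   200.2   78.2]
180 0 [ 589.7 -319.6   43.7   30.8   74.7]
180 0 [ 499.7 -245.1   47.9   29.2  -12. ]
180 0 [ 607.  -212.6   37.    22.2   50.4]
200 -1 [ 507.9 -204.5  193.3  151.2   79.6]
200 0 [ 500.  -245.9   49.9   30.1  -10.2]
215 -1 [ 499.8 -247.8  150.7  104.8  -10.3]
215 0 [ 499.8 -245.9   50.1   30.4  -10.4]
225 -1 [ 499.8 -247.8  150.5  104.5  -10.3]
225 0 [ 500.1 -246.    50.7   30.5  -10.2]
plate z [[ 453.1 -230.   159.4]
 [ 551.4 -260.9  162.7]
 [ 499.8 -283.2  161.4]]
[ 22 255 255]
orange [503.  271.3 107.4  42.5  89.1]
563 [120   1 254]
cap [504.5 331.8  42.3  12.8  -1.5]
all [503.  277.9 120.7  42.8  88.8]
z [[504.1 294.3  29.9]
 [504.9 262.4  27. ]]
```

```bash
cat >> h.py <<'E'
A=np.radians(25); U=np.radians(88.9); DM=np.array([503,278,15.]); u=np.array([np.cos(U),np.sin(U),0])
Rpick=tool(U-np.pi,np.pi/2-A,1); Ppick=DM+35*u+[0,0,12]
s=np.cross(u,[0,0,1]); Rd0=np.c_[s,np.cross(u,s),u]   # drift axes at pick
Rrel=Rpick.T@Rd0                                       # drift in tool
W=np.array([499.8,-247.2,160]); WY=np.radians(-10.3)
E
python3 - <<'E'
from h import *
Rpl=tool(WY+np.pi/2,A,-1); print((Rpl@Rrel).round(2))
q=quat(Rpick)
print(Ppick, bot.ik(Ppick+[0,0,120],q), bot.ik([W[0],W[1],320],quat(Rpl)))
bot.move_gripper(72,60)
bot.move_to(Ppick+[0,0,120],q)
bot.servo_line(Ppick+[0,0,15],speed=120)
print("hit",bot.servo_line(Ppick,speed=30,until_force=12))
bot.dwell(.2); c=grab("side"); cv2.imwrite("pics/s1.png",cv2.resize(c["image"][180:400,140:320],None,fx=2.7,fy=2.7))
st=bot.read_state(); print(st["ee_pos"],st["ft_force"],st["clock"])
E
```

```text
[[ 0.98  0.18  0.  ]
 [-0.18  0.98  0.  ]
 [-0.   -0.    1.  ]]
[503.67191048 312.99354992  27.        ] [ 0.62319836  0.63604923  1.33188947 -0.34767905  1.45347251  0.73257098] [-0.82611076  0.56115424  1.29428315  0.91305862  1.98799624 -0.57709103]
hit False
[503.74474845 313.02967038  27.17466417] [0.41862287 0.60639027 0.35405083] 6.925
```

View pics/s1.png

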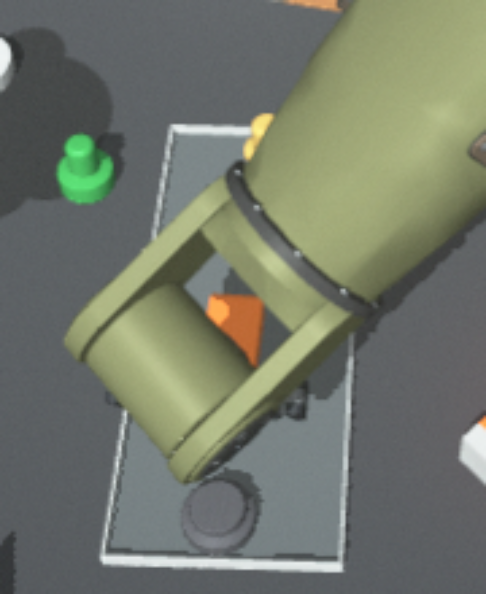

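The wrist hides the cap, but the drift's foot is in place at crop (235,320) and driver_c is clear at (218,515). Next I close the gripper, lift and turn the drift upright.

Run:
```python
from h import *
bot.move_gripper(20,100); st=bot.read_state(); print(st["grip_width"],st["grip_force"],st["ft_force"],st["ee_pos"])
bot.servo_line(Ppick+[0,0,60],speed=60)
bot.servo_line(Ppick+[0,0,270],speed=200)
st=bot.read_state(); print(st["grip_width"],st["grip_force"],st["ft_force"])
Rpl=tool(WY+np.pi/2,A,-1)
t=np.array([503,60,340]); print(bot.ik(t,quat(Rpl)))
bot.move_to(t,quat(Rpl)); bot.dwell(.3)
st=bot.read_state(); print(st["grip_width"],st["grip_force"],st["ft_force"],st["clock"])
for n in("side","wrist"):
    c=grab(n); cv2.imwrite(f"pics/u_{n}.png",c["image"]); np.save(f"pics/u_{n}.npy",c,allow_pickle=True)
cv2.imwrite("pics/u.png",np.hstack([cv2.resize(cv2.imread(f"pics/u_{n}.png"),(400,300)) for n in("side","wrist")]))
```

```text
39.58267576856445 101.8728515181283 [0.03530659 2.17605546 4.88766601] [503.84754463 313.28348841  27.54542454]
39.871481074133825 100.90516851530992 [-0.0517927  -0.61340489 -1.32369007]
[-0.36942471  0.20012691  1.74452786  1.09749175  1.57550785 -0.41716064]
39.66967173947385 101.23681265569758 [ 0.36779392  0.23833666 -2.66497603] 11.2667
```

View pics/u.png

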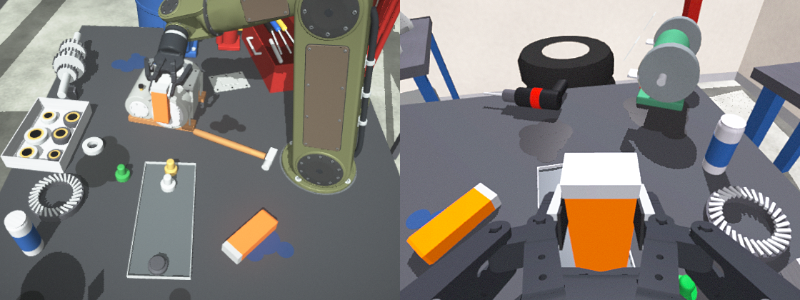

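Side view: the drift hangs upright at (160,105) in the half-scale view, cap on top, and the drivers have not moved. Wrist view: the cap top is at about (600,175), square between the pads. Next I measure its tilt and offset from depth.

Run:
```python
from h import *
c=np.load("pics/u_wrist.npy",allow_pickle=True).item(); hsv=cv2.cvtColor(c["image"],cv2.COLOR_BGR2HSV)
R0=tool(WY+np.pi/2,A,-1); t=np.array(bot.read_state()["ee_pos"]); Rw=rot(bot.read_state()["tool_rot"])
Dr=Rw@Rrel; off=Rpick.T@(DM-Ppick); mid=t+Rw@off
print("expected mid",mid.round(1),"foot",(mid-60*Dr[:,2]).round(1))
m=cv2.inRange(hsv,(8,150,150),(28,255,255)); l=cv2.connectedComponents(m)[1]; m=(l==l[300,280]).astype(np.uint8)
m=cv2.erode(m,np.ones((9,9))); k=np.argwhere(m)[:,::-1]
P=(bydepth(c,k)-mid)@Dr; ok=c["depth"][k[:,1],k[:,0]]>0; P=P[ok]; print(P.min(0),P.max(0),len(P))
f=np.linalg.lstsq(np.c_[P[:,0],P[:,2],np.ones(len(P))],P[:,1],rcond=None)[0]
r=P[:,1]-np.c_[P[:,0],P[:,2],np.ones(len(P))]@f; ok=abs(r)<4
f=np.linalg.lstsq(np.c_[P[ok,0],P[ok,2],np.ones(ok.sum())],P[ok,1],rcond=None)[0]
print("face y = ax+bz+c (expect 0,0,-12):",f.round(4),r.std())
w=cv2.inRange(hsv,(0,0,225),(180,40,255)); l=cv2.connectedComponents(w)[1]
print(hsv[235:265:5,280,2],hsv[270,280]); q=np.argwhere(l==l[235,280])[:,::-1]
print(len(q)); ctop=mid+60*Dr[:,2]; X=(onplane(c,q,ctop[2])-mid)@Dr; print("cap top extents",X.min(0).round(1),X.max(0).round(1))
Z=(bydepth(c,q)-mid)@Dr; print("cap z",np.median(Z[:,2]))
```

```text
expected mid [505.1  72.1 304.9] foot [505.1  72.1 244.9]
[-18.9566755  -11.87945673 -47.66521234] [18.53921153 -9.35717723 45.88357406] 6926
face y = ax+bz+c (expect 0,0,-12): [-4.00000e-04 -1.00000e-04 -1.06668e+01] 0.3330922940254706
[255 255 255 255 255 184] [117  15 186]
5918
cap top extents [-35.4 -28.1  60. ] [24.6 12.9 60. ]
cap z 59.62402422209459
```

The drift is square in the grip: tilt is about 0, the cap height agrees, and it sits about 1 mm off in thickness. Next I insert it.

```bash
cat >> h.py <<'E'
Rpl=tool(WY+np.pi/2,A,-1); Dpl=Rpl@Rrel; off=Rpick.T@(DM-Ppick)+Rrel@[0,1,0]
def tcp(h,dx=0,dy=0): # foot at height h over the mouth, offset in window axes
    return W+Dpl@[dx,dy,60+h]-Rpl@off
E
python3 - <<'E'
from h import *
print(bot.ik(tcp(-44),quat(Rpl)))
bot.move_to(tcp(60),quat(Rpl))
bot.servo_line(tcp(8),speed=100); bot.dwell(.3)
for n in("side","top"):
    c=grab(n); im=c["image"]; cv2.imwrite(f"pics/i_{n}.png",im)
f0=np.array(bot.read_state()["ft_force"])
hit=bot.servo_line(tcp(-16),speed=25,until_force=12)
st=bot.read_state(); print(hit,f0,st["ft_force"],(np.array(st["ee_pos"])-tcp(0)).round(1),st["clock"])
if not hit:
    hit=bot.servo_line(tcp(-44),speed=25,until_force=30)
    st=bot.read_state(); print(hit,st["ft_force"],st["moment"],(np.array(st["ee_pos"])-tcp(0)).round(1),st["clock"])
bot.dwell(.3); c=grab("side"); cv2.imwrite("pics/f.png",cv2.resize(c["image"][30:210,150:330],(600,600)))
st=bot.read_state(); print(st["ft_force"],st["grip_width"],st["grip_force"],(np.array(st["ee_pos"])-tcp(0)).round(1))
E
```

```text
[-0.84204363  0.69478114  1.34998612  0.84799966  1.87860595 -0.74325771]
False [ 0.35356634 -0.10174791 -2.5933978 ] [-0.77621903  0.17781177 -2.35236485] [  0.   -0.  -15.8] 14.7583
False [ 2.15756256 -0.31561134 14.38737334] [ 1.5030039  -0.81887268 -0.33625888] [  0.6  -0.2 -42. ] 16.025
[ 2.47726806 -1.14429458 14.4611486 ] 40.04117798274657 102.30982068926096 [  0.6  -0.2 -42. ]
```

View pics/f.png

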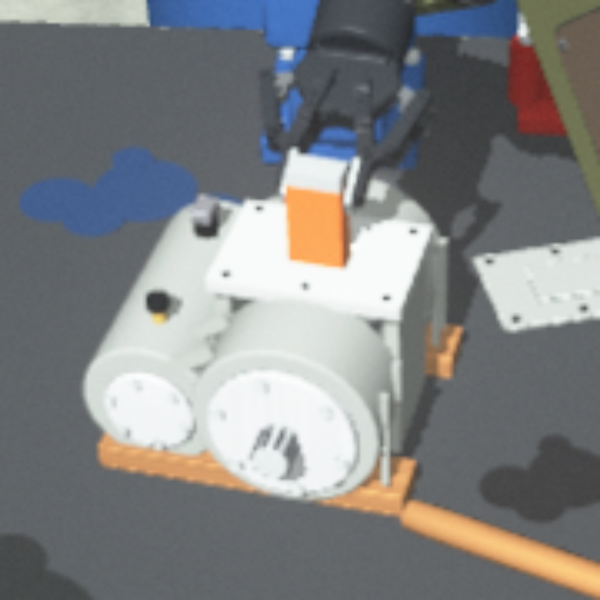

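The picture shows the drift upright in the window at crop (318,215), still gripped, with the wrist clear of the plate. The push is about 17 N with the foot about 42 mm down, which fits the pawl at its stop. I press slightly further and, if nothing changes, hand in.

Run:
```python
from h import *
bot.servo_line(tcp(-45),speed=10,until_force=20); bot.dwell(.4)
st=bot.read_state(); d=(np.array(st["ee_pos"])-tcp(0)).round(1); print(st["ft_force"],d,st["grip_force"],st["clock"])
if d[2]<-40 and 12<st["ft_force"][2]<40: print(bot.finish_job())
```

```text
[ 0.54038913  0.0422289  20.79740247] [  0.6  -0.2 -42.2] 102.58718522927666 17.025
the job is handed in; nothing more can be done
None
```

The job is handed in at 17 s, with no verdict returned. The drift is upright in the window and still gripped at about 100 N, and its foot is about 42 mm down. It presses with about 23 N and gave only 0.2 mm under extra push, so the pawl should be at its stop. The drivers had not moved in the last view of the tray.

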